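# Close up a row of sample jars in the storage lane

## Task

Push the row of four sample jars along the aluminium lane from behind, as one train and all still standing, until the front jar is against the steel end stop and no gaps are left. Then push the swing gate fully shut across the lane behind the last jar. Only push with the fingers: do not lift any jar or tip it over, do not let the row come apart on the way, and leave the other things on the bench where they are.

Things in the scene. Friction and masses are not known exactly. Their poses are not given: they have to be found in the camera images.
- lane: Fixed aluminium channel, open start. Origin on the bench on its centre line; y along it towards the end stop, x across (away from the robot), z up. Runs from y=-200 mm to the stop face at y=+175. Floor top 4 mm above the bench; side walls 4 mm thick, tops at 18 mm, inner faces x=+-26.9. Feet outside up to 6 mm high. Outside the near wall an 18x22 mm catch block, 22 high, centre x=-39, y=-26.
- lane_stop (a point): Centre of the end stop's face, on the lane's centre line, 22 mm above the bench: a steel block 62 mm wide, 12 mm thick, 45 mm high. The front jar's side must rest against it.
- jar1: Jar 1 of the row, counted from the end stop (front). All alike: capped amber glass, diameter 50 mm, glass 43 mm high, white cap 44 mm across up to 55 mm; about 150 g. Origin: centre of underside. At the start the row touches, 50 to 120 mm short of the stop. Home: lane y = 150 mm. Slides with friction; push it low, pushes above 45 mm over the bench may tip it.
- jar2: Jar 2 of the row, counted from the end stop. All alike: capped amber glass, diameter 50 mm, glass 43 mm high, white cap 44 mm across up to 55 mm; about 150 g. Origin: centre of underside. At the start the row touches, 50 to 120 mm short of the stop. Home: lane y = 100 mm. Slides with friction; push it low, pushes above 45 mm over the bench may tip it.
- jar3: Jar 3 of the row, counted from the end stop. All alike: capped amber glass, diameter 50 mm, glass 43 mm high, white cap 44 mm across up to 55 mm; about 150 g. Origin: centre of underside. At the start the row touches, 50 to 120 mm short of the stop. Home: lane y = 50 mm. Slides with friction; push it low, pushes above 45 mm over the bench may tip it.
- jar4: Jar 4 of the row, counted from the end stop (last, to be pushed on). All alike: capped amber glass, diameter 50 mm, glass 43 mm high, white cap 44 mm across up to 55 mm; about 150 g. Origin: centre of underside. At the start the row touches, 50 to 120 mm short of the stop. Home: lane y = 0 mm. Slides with friction; push it low, pushes above 45 mm over the bench may tip it.
- gate (a joint): Angle of the swing gate, a flat bar on a vertical hinge (rad, positive counter-clockwise from above): 0 = shut, bar across the lane along its -x, at a hard stop; 1.57 = bar along the lane's -y beside the far wall; 2.3 = fully open. Starts at 1.6 to 2.2; shuts by sweeping over the lane upstream of the hinge. Light friction (1 N at mid bar), stays where left.
- gate_pivot (a point): On the gate's hinge axis, 37 mm above the bench, at lane x=+45, y=-37 mm. Hinge barrel 18 mm across, top at 50.5 mm; below it a 30x40 mm block 22 mm high, outside the far wall. The steel gate bar is 8 mm thick, reaches 80 mm from the axis, and lies 26 to 48 mm above the bench. Shut, it stands 8 mm behind a row that is fully home.
- gate_knob (a point): Top centre of the black upright pin (12 mm across, top 70 mm above the bench) at the free end of the gate bar, 80 mm from the hinge axis.
- spare_jar: Bystander: a jar like those of the row, standing on the bench away from the lane. Leave it.
- bottle: Bystander: tall amber bottle, diameter 70 mm, 160 mm high, standing left of the lane's end stop; origin at the centre of its underside. Leave it.
- collar: Bystander: steel ring, 48 mm across and 14 mm high, lying on the bench. Leave it.
- brush: Bystander: small brush 160 mm long, lying on the bench on the far side of the lane. Leave it.
Not all that is in view belongs to the job. What is shaped like the jar2 but pink is not meant.

How it is judged:
By the outcome, as a careful person would: the job done as asked, in the order asked, and still so for the second after the job is handed in, with the robot touching nothing.
It also fails if it takes over 48 s, if anything falls off the work surface, if the arm or the gripper's body presses on something with over 40 N, if the wrist force passes 120 N, or if a joint passes its speed limit or range.

## Robot

A 7-joint arm with a two-finger parallel gripper is mounted at the origin on the work surface. World frame = base frame: x ahead of the robot, y to its left, z up, the work surface at z = 0. Lengths are in mm, angles in rad, forces in N, time in s.
With the tool pointing down it reaches from about 400 to 850 mm from the base axis. Payload 10.4 kg.
Tool frame: the origin (TCP) lies at the very end of the fingers, on their centre line; the grasp point (between the pads) lies 19 mm behind it; x points along the fingers, y is the direction in which the jaws open and shut, and the axes are right-handed (so a half turn about x gives the same grasp; the last joint's range is limited). The gripper opens to 85 mm and grips with 20 to 120 N. Pads are 22 mm wide; open, the fingers measure 114 mm over their backs; the gripper's body (76 mm by 85 mm) begins 54 mm behind the grasp point. The pads swing forward as they close: fully open they stand 13 mm farther back than shut.
Start: joints at [1.25, 0.332, -0.065, 1.46, 0.022, 1.35, -0.088], TCP at [183.407, -597.506, 231.338] pointing down, gripper open.
Joint ranges: [-2.6, 2.6], [-0.5, 2.12], [-1.47, 1.34], [0.16, 2.42], [-1.27, 4.41], [0.06, 2.06], [-2.6, 2.6]. Speed limits (rad/s): [2.22, 2.22, 2.79, 2.79, 3.14, 3.14, 3.14].

## Interface

Orientations are given as [roll, pitch, yaw] about the fixed x, y, z axes, in that order (R = Rz(yaw) Ry(pitch) Rx(roll)).
In Python, from workcell import ctrl gives the robot as it stands. The module is installed in compiled form; this text tells all that it offers.
- The arm moves only by the tool send_rows, never from a script. Its argument "steps" is a list of rows, each an object of numbers: "gripper": the opening, from 0 (shut) to 1 (fully open); "tx", "ty", "tz": the shift along the tool's x, y, z in mm; "wx", "wy", "wz": the turn, a rotation vector about the tool's x, y, z in degrees. A call has 1 to 20 rows; each row is the pose to reach, as a shift and turn from the pose measured when the call began, along the tool's axes at that moment; what a row does not reach only later rows make up. A row lasts 1/10 s, in which the tool goes at most 50 mm and 8.59 degrees, less where a joint would pass 70% of its speed; a pose out of reach is approached as far as the arm can. A call with a gripper value outside its range is refused whole. The fingers move at their own pace and stop on an object; "force" is the grip in N (left out, the last holds). Time passes only in rows, so rows that repeat a pose let the fingers close. It gives the time, the measured TCP pose, the force and the opening at its end, in the units of the state.
- ctrl.get_obs(): the state, without advancing time (a new reading comes with each control period).
- ctrl.camera(name): name is "scene" or "top"; returns a dict with "color" (420x560x3 uint8, red, green, blue), "intrinsics" (3x3 intrinsics, pixels), "R" (3x3) and "t" (3): a world point X has camera coordinates R X + t. Camera axes: x right, y down, z forward; pixel columns grow to the right and rows downward; lengths in mm; the calibration is good to about 2 mm. A picture is of the moment at which its call begins. There is no depth.
- ctrl.hand_in(): hands the job in, once; it reports no verdict.
The state is a dict: "t": time; "joints": joint angles; "dq": joint speeds; "joint_torque": joint torques, N m; "tcp_pos": TCP position; "ee_rot": TCP orientation; "contact_force": force on the tool from outside, world axes, zero at the start; "ft_torque": the same for the moment, N m; "grip_width": finger opening in mm.
Only numpy, scipy, OpenCV 4.12 (cv2) and the standard library are available. Lean on these libraries where they do the work, as an engineer would, in place of code of your own. Each camera call takes 0.05 s, during which the arm holds its last target.

## Working session

There is one attempt and no reset: what is moved stays moved. The work goes in short steps, Python scripts to look and compute and a tool call to move; the robot and the scene stay as the last step left them, time stands still between calls to the robot, and variables do not carry over. Pictures are saved under pics/ and viewed, and the job is handed in when it is done.

Besides the shell and the picture viewer there is one more tool, called after "Call:" by a JSON object that holds its "method" and its "body", one argument or row to a line. send_rows: Moves the arm, as the interface text tells. Its arguments: {"type":"object","properties":{"steps":{"type":"array","items":{"type":"object","properties":{"gripper":{"type":"number"},"tx":{"type":"number"},"ty":{"type":"number"},"tz":{"type":"number"},"wx":{"type":"number"},"wy":{"type":"number"},"wz":{"type":"number"}}}},"force":{"type":"number"}},"required":["steps"]}

```bash
mkdir -p pics
python3 - <<'E'
from workcell import ctrl
import cv2,numpy as np
o=ctrl.get_obs()
for k in o: print(k,np.round(o[k],3) if not isinstance(o[k],str) else o[k])
for n in("scene","top"):
    c=ctrl.camera(n); cv2.imwrite(f"pics/{n}0.png",cv2.cvtColor(c["color"],cv2.COLOR_RGB2BGR))
    print(n,np.round(c["intrinsics"],1).tolist(),np.round(c["R"],4).tolist(),np.round(c["t"],1))
E
```

```text
t 0.0
joints [ 1.25   0.333 -0.065  1.461  0.022  1.35  -0.088]
dq [-0.     0.002 -0.002 -0.    -0.    -0.001  0.001]
joint_torque [ 1.0000e-03 -6.2545e+01  5.0000e-02 -3.9160e+01  1.6000e-02  1.0000e-02
 -0.0000e+00]
tcp_pos [ 183.247 -597.13   230.556]
ee_rot [-1.545  1.569  1.894]
contact_force [-0.54   0.533 -0.409]
ft_torque [ 0.014  0.015 -0.033]
grip_width 85.441
scene [[526.1, 0.0, 281.7], [0.0, 526.1, 207.0], [0.0, 0.0, 1.0]] [[-0.6831, 0.7303, -0.0056], [0.5609, 0.5197, -0.6444], [-0.4677, -0.4433, -0.7646]] [ 396.3 -296.8 1911.9]
top [[479.7, 0.0, 289.2], [0.0, 479.7, 218.6], [0.0, 0.0, 1.0]] [[-0.0147, -0.9999, -0.0031], [-0.9818, 0.015, -0.1895], [0.1895, 0.0002, -0.9819]] [  35.2  598.  1181.8]
```

```bash
sleep 1
```

```text
(no output)
```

View pics/scene0.png

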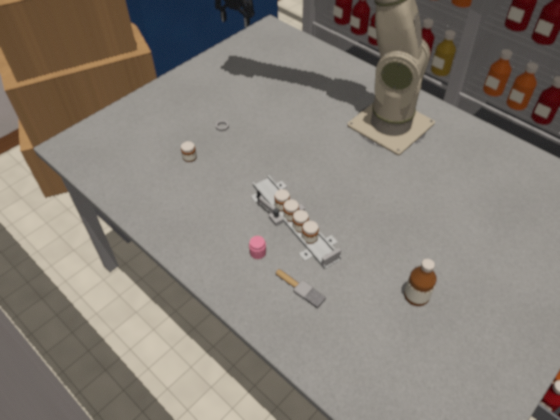

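View pics/top0.png

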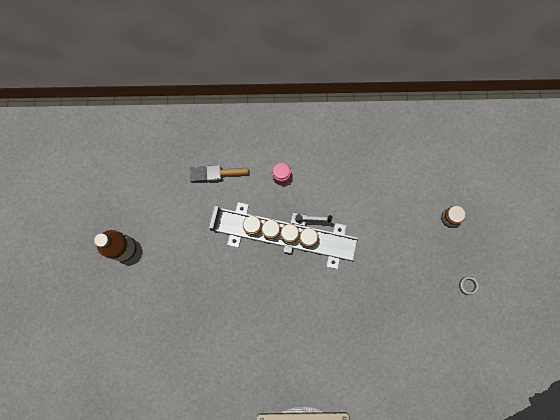

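The top view shows the lane from the stop at (215,217) to the open start at (355,248), with the caps at about (252,226), (271,230), (290,233) and (309,238). The gate is near (300–330,219). The pink decoy at (282,174), the brush, the bottle, the spare jar and the collar all stand clear of the lane. Next I'll zoom in and measure.

```bash
cat > h.py <<'E'
from workcell import ctrl
import cv2,numpy as np
def ray(c,u,v,z):
    K,R,t=map(np.array,(c["intrinsics"],c["R"],c["t"]))
    d=R.T@np.linalg.inv(K)@np.array([u,v,1.]); o=-R.T@t
    return o+d*(z-o[2])/d[2]
def proj(c,X):
    K,R,t=map(np.array,(c["intrinsics"],c["R"],c["t"]))
    p=K@(R@np.array(X,float)+t); return p[:2]/p[2]
def crop(c,x0,y0,x1,y1,s,name):
    im=cv2.cvtColor(c["color"],cv2.COLOR_RGB2BGR)[y0:y1,x0:x1]
    cv2.imwrite(name,cv2.resize(im,None,fx=s,fy=s,interpolation=cv2.INTER_CUBIC))
def caps(c,box=(235,210,345,250)):
    hsv=cv2.cvtColor(c["color"],cv2.COLOR_RGB2HSV).astype(int)
    m=((hsv[...,0]<22)&(hsv[...,1]>18)&(hsv[...,1]<110)&(hsv[...,2]>185)).astype(np.uint8)
    x0,y0,x1,y1=box; mm=np.zeros_like(m); mm[y0:y1,x0:x1]=m[y0:y1,x0:x1]
    n,l,s,ce=cv2.connectedComponentsWithStats(mm,connectivity=4)
    return [(ce[i],s[i]) for i in range(1,n) if s[i,4]>40]
E
python3 - <<'E'
from h import *
c=ctrl.camera("top")
crop(c,200,195,365,270,4.8,"pics/z1.png")
for ce,s in caps(c): print(ce,s,ray(c,*ce,55))
c=ctrl.camera("scene"); crop(c,230,170,350,270,6,"pics/z2.png")
E
```

```text
[312.4109589  233.71232877] [307 228  10  14  73] [558.48206542 -32.82045981  55.        ]
```

View pics/z1.png

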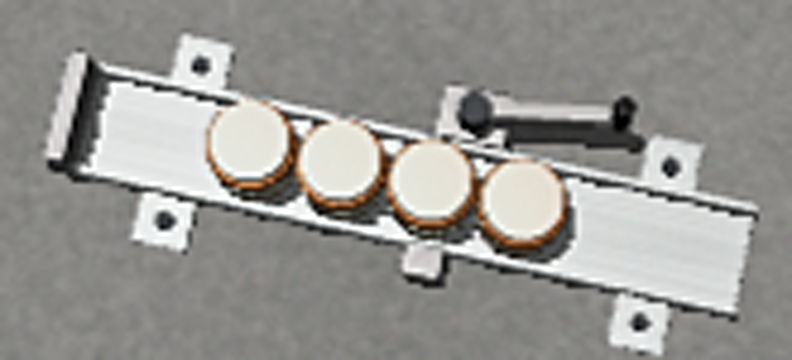

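View pics/z2.png

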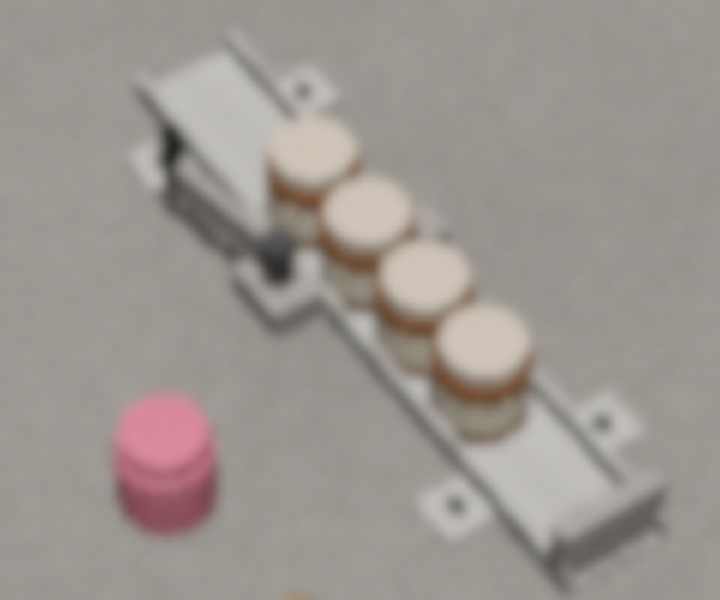

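Run:
```python
from h import *
c=ctrl.camera("top"); im=c["color"].astype(int)
print(im[232,285:296].tolist()); print(im[225,222:232].tolist(), im[218,322:334].tolist())
big=cv2.resize(c["color"][195:270,200:365],None,fx=8,fy=8,interpolation=cv2.INTER_CUBIC)
g=cv2.cvtColor(big,cv2.COLOR_RGB2GRAY)
ci=cv2.HoughCircles(g,cv2.HOUGH_GRADIENT,1,100,param1=120,param2=15,minRadius=60,maxRadius=85)
f=lambda X,Y:((X+.5)/8-.5+200,(Y+.5)/8-.5+195)
for x,y,r in sorted(ci[0].tolist()): 
    u,v=f(x,y); print("circ",round(u,1),round(v,1),r/8,ray(c,u,v,55).round(1))
q=lambda X,Y:((X+.5)/4.8-.5+200,(Y+.5)/4.8-.5+195)
pts={"stopTop a":(78,52,45),"stopTop b":(50,158,45),"stopT c":(92,58,45),"stopT d":(68,162,45),
"wallfar L":(105,68,18),"wallfar R":(755,207,18),"wallnear L":(85,178,18),"wallnear R":(735,317,18),
"hinge":(474,108,50.5),"knob":(624,104,70),"catch":(424,258,22)}
for k,(X,Y,z) in pts.items(): print(k,ray(c,*q(X,Y),z).round(1))
```

```text
[[229, 228, 219], [229, 228, 218], [230, 228, 219], [230, 228, 218], [229, 227, 217], [229, 227, 216], [229, 226, 215], [229, 226, 215], [230, 227, 215], [229, 225, 214], [230, 225, 212]]
[[226, 227, 227], [226, 227, 227], [226, 228, 227], [226, 228, 227], [227, 228, 228], [228, 229, 228], [228, 229, 228], [226, 228, 227], [225, 226, 225], [224, 225, 223]] [[199, 198, 196], [199, 198, 195], [200, 196, 196], [201, 200, 199], [197, 196, 195], [132, 129, 129], [7, 8, 9], [61, 60, 60], [43, 42, 43], [47, 47, 46], [111, 110, 107], [140, 139, 135]]
circ 251.6 223.8 8.074999809265137 [586.9 123.5  55. ]
circ 270.4 227.0 8.625 [577.7  75.1  55. ]
circ 289.4 231.4 8.487500190734863 [565.5  26.3  55. ]
circ 308.6 236.0 8.212499618530273 [552.7 -23.   55. ]
stopTop a [639.  218.2  45. ]
stopTop b [580.4 232.5  45. ]
stopT c [635.5 210.5  45. ]
stopT d [578.1 222.7  45. ]
wallfar L [635.7 207.2  18. ]
wallfar R [ 551.9 -152.    18. ]
wallnear L [573.7 217.5  18. ]
wallnear R [ 491.4 -138.5   18. ]
hinge [603.4   2.4  50.5]
knob [600.6 -77.1  70. ]
catch [525.8  30.8  22. ]
```

```bash
cat >> h.py <<'E'
from scipy.spatial.transform import Rotation as Ro
TH=-0.228; O=np.array([568,48.,0])
L=np.array([[np.cos(TH),-np.sin(TH),0],[np.sin(TH),np.cos(TH),0],[0,0,1]])
def w(l): return O+L@np.array(l,float)
def lane(p): return L.T@(np.array(p,float)-O)
def st():
    o=ctrl.get_obs(); R=Ro.from_euler("xyz",o["ee_rot"]).as_matrix(); p=np.array(o["tcp_pos"])
    print("t",round(float(o["t"]),2),"tcp",p.round(1),"lane",lane(p).round(1),"F lane",(L.T@np.array(o["contact_force"])).round(1),"grip",o["grip_width"]); 
    return o,R,p
def plan(*targets):
    o,R,p=st()
    print("R in lane\n",(L.T@R).round(3))
    for t in targets: print(t,"shift",(R.T@(w(t)-p)).round(1))
    Rt=L@np.array([[0,1,0],[0,0,-1],[-1,0,0]]).astype(float)
    for s in(1,-1):
        Rg=Rt@np.diag([1,s,s]); print("jaws lane x",s,np.degrees(Ro.from_matrix(R.T@Rg).as_rotvec()).round(1))
    Rt2=L@np.array([[0,0,1],[0,1,0],[-1,0,0]]).astype(float)
    for s in(1,-1):
        Rg=Rt2@np.diag([1,s,s]); print("jaws lane y",s,np.degrees(Ro.from_matrix(R.T@Rg).as_rotvec()).round(1))
E
python3 - <<'E'
from h import *
print([lane((x,y,0)).round(1).tolist() for x,y in((586.9,123.5),(577.7,75.1),(565.5,26.3),(552.7,-23),(603.4,2.4),(600.6,-77.1),(606.8,216.6),(521.7,-145.3),(525.8,30.8))])
plan((0,-150,130),(0,-150,14))
E
```

```text
[[1.3, 77.8, 0.0], [3.3, 28.6, 0.0], [2.5, -21.7, 0.0], [1.1, -72.6, 0.0], [44.8, -36.4, 0.0], [60.0, -114.5, 0.0], [-0.3, 173.0, 0.0], [-1.4, -198.8, 0.0], [-37.2, -26.3, 0.0]]
t 0.25 tcp [ 183.4 -597.4  231. ] lane [-228.8 -715.6  231. ] F lane [ 0.4 -0.1 -0.3] grip 85.33110887183693
R in lane
 [[-0.     0.502 -0.865]
 [ 0.    -0.865 -0.502]
 [-1.    -0.001  0.   ]]
(0, -150, 130) shift [ 101.2 -374.3 -481.8]
(0, -150, 14) shift [ 217.2 -374.2 -481.8]
jaws lane x 1 [-59.9  -0.    0. ]
jaws lane x -1 [120.1   0.    0. ]
jaws lane y 1 [-149.9   -0.     0. ]
jaws lane y -1 [30.1  0.   0. ]
```

Call:
{"method": "send_rows", "body": {
  "steps": [
    {"gripper": 0,"tx": 20,"ty": -90,"tz": -120,"wx": -15},
    {"gripper": 0,"tx": 40,"ty": -190,"tz": -240,"wx": -30},
    {"gripper": 0,"tx": 60,"ty": -290,"tz": -360,"wx": -45},
    {"gripper": 0,"tx": 80,"ty": -374,"tz": -482,"wx": -60},
    {"gripper": 0,"tx": 100,"ty": -374,"tz": -482,"wx": -60},
    {"gripper": 0,"tx": 100,"ty": -374,"tz": -482,"wx": -60},
    {"gripper": 0,"tx": 100,"ty": -374,"tz": -482,"wx": -60},
    {"gripper": 0,"tx": 100,"ty": -374,"tz": -482,"wx": -60},
    {"gripper": 0,"tx": 100,"ty": -374,"tz": -482,"wx": -60},
    {"gripper": 0,"tx": 100,"ty": -374,"tz": -482,"wx": -60},
    {"gripper": 0,"tx": 100,"ty": -374,"tz": -482,"wx": -60},
    {"gripper": 0,"tx": 100,"ty": -374,"tz": -482,"wx": -60},
    {"gripper": 0,"tx": 100,"ty": -374,"tz": -482,"wx": -60},
    {"gripper": 0,"tx": 100,"ty": -374,"tz": -482,"wx": -60},
    {"gripper": 0,"tx": 100,"ty": -374,"tz": -482,"wx": -60},
    {"gripper": 0,"tx": 100,"ty": -374,"tz": -482,"wx": -60}
  ]
}}

```text
validation failed for argument at $.st...
```

Run:
```python
from h import *
plan((0,-150,60),(0,-150,14))
c=ctrl.camera("top"); crop(c,200,195,365,270,4.8,"pics/z3.png")
c=ctrl.camera("scene"); crop(c,210,130,350,235,5.5,"pics/z4.png")
```

```text
t 0.25 tcp [ 183.4 -597.4  231. ] lane [-228.8 -715.6  231. ] F lane [ 0.4 -0.1 -0.3] grip 85.33110887183693
R in lane
 [[-0.     0.502 -0.865]
 [ 0.    -0.865 -0.502]
 [-1.    -0.001  0.   ]]
(0, -150, 60) shift [ 171.2 -374.2 -481.8]
(0, -150, 14) shift [ 217.2 -374.2 -481.8]
jaws lane x 1 [-59.9  -0.    0. ]
jaws lane x -1 [120.1   0.    0. ]
jaws lane y 1 [-149.9   -0.     0. ]
jaws lane y -1 [30.1  0.   0. ]
```

Call:
{"method": "send_rows", "body": {
  "steps": [
    {"gripper": 0,"tx": 10,"ty": -30,"tz": -40,"wx": -5,"wy": 0,"wz": 0}
  ]
}}

```text
t: 0.45
tcp_pos: [207.5, -561.6, 221.7]
ee_rot: [0.624, 1.567, -2.14]
contact_force: [0.1, 0.1, -0.3]
grip_width: 73.2
```

Run:
```python
from h import *
plan((0,-150,130))
```

```text
t 0.45 tcp [ 207.5 -561.6  221.7] lane [-213.4 -675.3  221.7] F lane [ 0.1  0.1 -0.3] grip 73.17554969254469
R in lane
 [[-0.001  0.569 -0.823]
 [-0.003 -0.823 -0.569]
 [-1.     0.002  0.003]]
(0, -150, 130) shift [  89.7 -311.  -474.4]
jaws lane x 1 [-55.4   0.2  -0. ]
jaws lane x -1 [124.6  -0.   -0.2]
jaws lane y 1 [-145.4    0.2    0.2]
jaws lane y -1 [34.6  0.1 -0.2]
```

Call:
{"method": "send_rows", "body": {
  "steps": [
    {"gripper": 0,"tx": 10,"ty": -25,"tz": -40,"wx": -5,"wy": 0,"wz": 0},
    {"gripper": 0,"tx": 20,"ty": -50,"tz": -75,"wx": -10,"wy": 0,"wz": 0},
    {"gripper": 0,"tx": 30,"ty": -75,"tz": -115,"wx": -15,"wy": 0,"wz": 0},
    {"gripper": 0,"tx": 40,"ty": -100,"tz": -155,"wx": -20,"wy": 0,"wz": 0},
    {"gripper": 0,"tx": 45,"ty": -130,"tz": -195,"wx": -25,"wy": 0,"wz": 0},
    {"gripper": 0,"tx": 50,"ty": -155,"tz": -235,"wx": -30,"wy": 0,"wz": 0},
    {"gripper": 0,"tx": 55,"ty": -180,"tz": -275,"wx": -35,"wy": 0,"wz": 0},
    {"gripper": 0,"tx": 60,"ty": -205,"tz": -315,"wx": -40,"wy": 0,"wz": 0},
    {"gripper": 0,"tx": 70,"ty": -230,"tz": -355,"wx": -45,"wy": 0,"wz": 0},
    {"gripper": 0,"tx": 80,"ty": -260,"tz": -395,"wx": -50,"wy": 0,"wz": 0},
    {"gripper": 0,"tx": 85,"ty": -285,"tz": -435,"wx": -55,"wy": 0,"wz": 0},
    {"gripper": 0,"tx": 90,"ty": -311,"tz": -474,"wx": -55.4,"wy": 0.2,"wz": 0},
    {"gripper": 0,"tx": 90,"ty": -311,"tz": -474,"wx": -55.4,"wy": 0.2,"wz": 0},
    {"gripper": 0,"tx": 90,"ty": -311,"tz": -474,"wx": -55.4,"wy": 0.2,"wz": 0},
    {"gripper": 0,"tx": 90,"ty": -311,"tz": -474,"wx": -55.4,"wy": 0.2,"wz": 0}
  ]
}}

```text
t: 1.95
tcp_pos: [533.3, -99.6, 129.6]
ee_rot: [0.137, 1.57, -1.662]
contact_force: [-0.1, -0.1, 0.1]
grip_width: -0.1
```

Run:
```python
from h import *
plan((0,-150,60),(0,-150,14))
c=ctrl.camera("top"); crop(c,200,180,400,300,4,"pics/z3.png")
c=ctrl.camera("scene"); crop(c,200,100,350,235,4.4,"pics/z4.png")
```

```text
t 1.95 tcp [533.3 -99.6 129.6] lane [  -0.5 -151.6  129.6] F lane [-0.  -0.2  0.1] grip -0.07886739289778999
R in lane
 [[ 0.     1.    -0.001]
 [-0.001 -0.001 -1.   ]
 [-1.     0.     0.001]]
(0, -150, 60) shift [69.6  0.5 -1.7]
(0, -150, 14) shift [115.6   0.5  -1.7]
jaws lane x 1 [-0.   0.1 -0. ]
jaws lane x -1 [ 1.8e+02 -0.0e+00 -1.0e-01]
jaws lane y 1 [-90.    0.1   0. ]
jaws lane y -1 [90.   0.  -0.1]
```

View pics/z3.png

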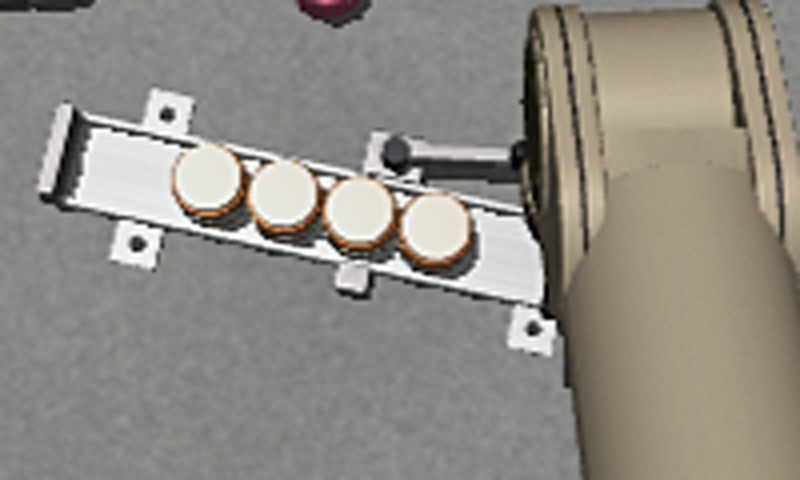

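View pics/z4.png

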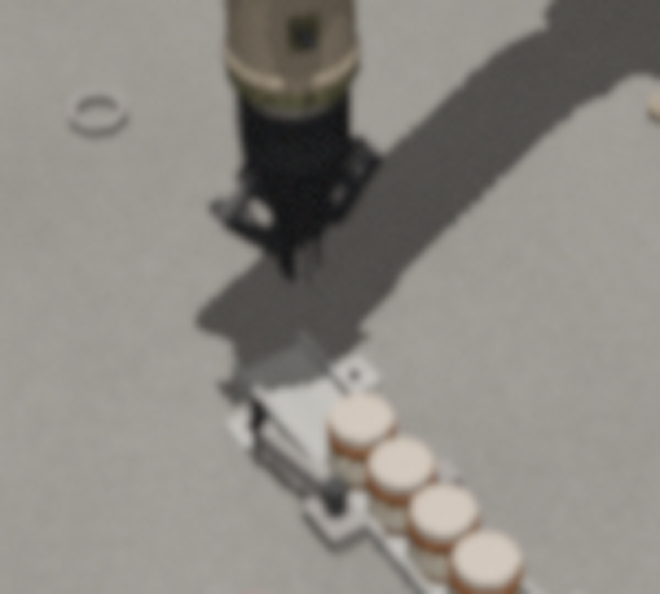

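Call:
{"method": "send_rows", "body": {
  "steps": [
    {"gripper": 0,"tx": 40,"ty": 0.5,"tz": -1,"wx": 0,"wy": 0,"wz": 0},
    {"gripper": 0,"tx": 75,"ty": 0.5,"tz": -1,"wx": 0,"wy": 0,"wz": 0},
    {"gripper": 0,"tx": 95,"ty": 0.5,"tz": -1,"wx": 0,"wy": 0,"wz": 0},
    {"gripper": 0,"tx": 108,"ty": 0.5,"tz": -1,"wx": 0,"wy": 0,"wz": 0},
    {"gripper": 0,"tx": 115,"ty": 0.5,"tz": -1,"wx": 0,"wy": 0,"wz": 0},
    {"gripper": 0,"tx": 115,"ty": 0.5,"tz": -1,"wx": 0,"wy": 0,"wz": 0}
  ]
}}

```text
t: 2.65
tcp_pos: [533.8, -99.6, 14.7]
ee_rot: [0.112, 1.57, -1.689]
contact_force: [0.3, -0.1, 0.3]
grip_width: -0.2
```

Run:
```python
from h import *
plan((0,-110,14),(0,-36,14))
c=ctrl.camera("scene"); crop(c,200,130,350,265,4.4,"pics/z5.png")
```

```text
t 2.65 tcp [533.8 -99.6  14.7] lane [   0.  -151.5   14.7] F lane [0.3 0.  0.3] grip -0.15588864348681036
R in lane
 [[ 0.     1.    -0.002]
 [-0.001 -0.002 -1.   ]
 [-1.     0.     0.001]]
(0, -110, 14) shift [  0.6  -0.1 -41.5]
(0, -36, 14) shift [   0.6   -0.3 -115.5]
jaws lane x 1 [-0.1  0.1 -0. ]
jaws lane x -1 [ 1.799e+02 -0.000e+00 -1.000e-01]
jaws lane y 1 [-90.1   0.1   0. ]
jaws lane y -1 [89.9  0.  -0.1]
```

View pics/z5.png

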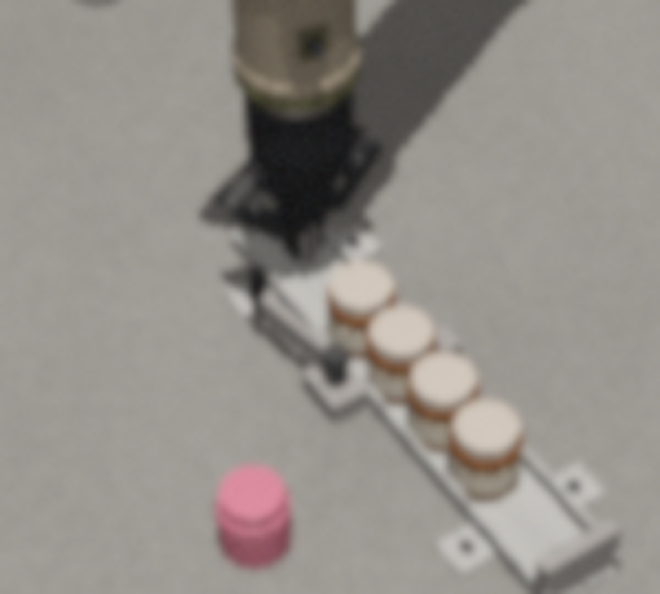

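The fingers are in the lane behind jar 4, which is at about (360,300) in the crop. I'll start the push slowly.

Call:
{"method": "send_rows", "body": {
  "steps": [
    {"gripper": 0,"tx": 0,"ty": 0,"tz": -12,"wx": 0,"wy": 0,"wz": 0},
    {"gripper": 0,"tx": 0,"ty": 0,"tz": -24,"wx": 0,"wy": 0,"wz": 0},
    {"gripper": 0,"tx": 0,"ty": 0,"tz": -32,"wx": 0,"wy": 0,"wz": 0},
    {"gripper": 0,"tx": 0,"ty": 0,"tz": -35,"wx": 0,"wy": 0,"wz": 0},
    {"gripper": 0,"tx": 0,"ty": 0,"tz": -38,"wx": 0,"wy": 0,"wz": 0},
    {"gripper": 0,"tx": 0,"ty": 0,"tz": -41,"wx": 0,"wy": 0,"wz": 0},
    {"gripper": 0,"tx": 0,"ty": 0,"tz": -44,"wx": 0,"wy": 0,"wz": 0},
    {"gripper": 0,"tx": 0,"ty": 0,"tz": -47,"wx": 0,"wy": 0,"wz": 0},
    {"gripper": 0,"tx": 0,"ty": 0,"tz": -50,"wx": 0,"wy": 0,"wz": 0},
    {"gripper": 0,"tx": 0,"ty": 0,"tz": -53,"wx": 0,"wy": 0,"wz": 0},
    {"gripper": 0,"tx": 0,"ty": 0,"tz": -56,"wx": 0,"wy": 0,"wz": 0},
    {"gripper": 0,"tx": 0,"ty": 0,"tz": -59,"wx": 0,"wy": 0,"wz": 0},
    {"gripper": 0,"tx": 0,"ty": 0,"tz": -62,"wx": 0,"wy": 0,"wz": 0},
    {"gripper": 0,"tx": 0,"ty": 0,"tz": -65,"wx": 0,"wy": 0,"wz": 0}
  ]
}}

```text
t: 4.1
tcp_pos: [549.2, -36.0, 15.3]
ee_rot: [0.797, 1.569, -1.004]
contact_force: [-0.3, -3.6, 0.1]
grip_width: -0.2
```

Run:
```python
from h import *
plan((0,-36,14))
c=ctrl.camera("scene"); crop(c,200,130,350,265,4.4,"pics/z6.png")
c=ctrl.camera("top"); crop(c,200,180,400,300,4,"pics/z7.png")
```

```text
t 4.1 tcp [549.2 -36.   15.3] lane [  0.6 -86.1  15.3] F lane [ 0.6 -3.6  0.1] grip -0.19512217362275452
R in lane
 [[ 0.001  1.    -0.002]
 [-0.001 -0.002 -1.   ]
 [-1.     0.001  0.001]]
(0, -36, 14) shift [  1.3  -0.7 -50.1]
jaws lane x 1 [-0.1  0.1 -0.1]
jaws lane x -1 [ 1.799e+02 -1.000e-01 -1.000e-01]
jaws lane y 1 [-90.1   0.1  -0. ]
jaws lane y -1 [89.9 -0.  -0.1]
```

View pics/z6.png

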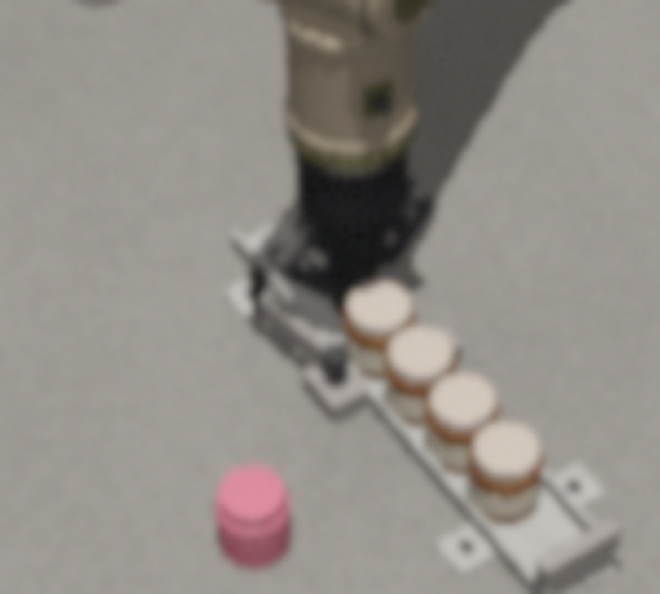

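View pics/z7.png

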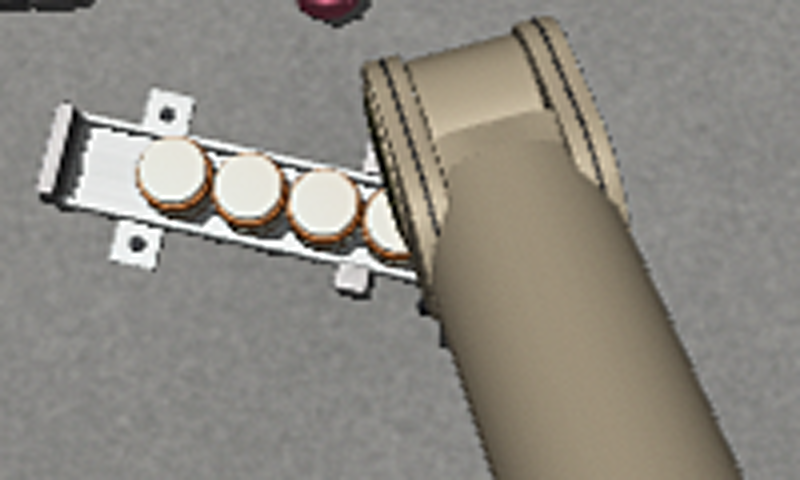

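The row is moving together, with the front cap now at (175,173) in the top crop and a push force of about 4 N. I'll keep going.

Call:
{"method": "send_rows", "body": {
  "steps": [
    {"gripper": 0,"tx": 1,"ty": 0,"tz": -3,"wx": 0,"wy": 0,"wz": 0},
    {"gripper": 0,"tx": 1,"ty": 0,"tz": -6,"wx": 0,"wy": 0,"wz": 0},
    {"gripper": 0,"tx": 1,"ty": 0,"tz": -9,"wx": 0,"wy": 0,"wz": 0},
    {"gripper": 0,"tx": 1,"ty": 0,"tz": -12,"wx": 0,"wy": 0,"wz": 0},
    {"gripper": 0,"tx": 1,"ty": 0,"tz": -15,"wx": 0,"wy": 0,"wz": 0},
    {"gripper": 0,"tx": 1,"ty": -0.5,"tz": -18,"wx": 0,"wy": 0,"wz": 0},
    {"gripper": 0,"tx": 1,"ty": -0.5,"tz": -21,"wx": 0,"wy": 0,"wz": 0},
    {"gripper": 0,"tx": 1,"ty": -0.5,"tz": -24,"wx": 0,"wy": 0,"wz": 0},
    {"gripper": 0,"tx": 1,"ty": -0.5,"tz": -27,"wx": 0,"wy": 0,"wz": 0},
    {"gripper": 0,"tx": 1,"ty": -0.5,"tz": -30,"wx": 0,"wy": 0,"wz": 0},
    {"gripper": 0,"tx": 1,"ty": -0.5,"tz": -33,"wx": 0,"wy": 0,"wz": 0},
    {"gripper": 0,"tx": 1,"ty": -0.5,"tz": -36,"wx": 0,"wy": 0,"wz": 0},
    {"gripper": 0,"tx": 1,"ty": -0.5,"tz": -39,"wx": 0,"wy": 0,"wz": 0},
    {"gripper": 0,"tx": 1,"ty": -0.5,"tz": -41,"wx": 0,"wy": 0,"wz": 0},
    {"gripper": 0,"tx": 1,"ty": -0.5,"tz": -42,"wx": 0,"wy": 0,"wz": 0}
  ]
}}

```text
t: 5.7
tcp_pos: [558.4, 6.0, 14.4]
ee_rot: [1.263, 1.569, -0.537]
contact_force: [-0.7, -5.1, 2.6]
grip_width: -0.2
```

Run:
```python
from h import *
plan((0,-36,14))
c=ctrl.camera("scene"); crop(c,230,170,350,270,6,"pics/z8.png")
c=ctrl.camera("top"); crop(c,200,180,400,300,4,"pics/z9.png")
```

```text
t 5.7 tcp [558.4   6.   14.4] lane [  0.1 -43.1  14.4] F lane [ 0.4 -5.1  2.6] grip -0.23511666904687947
R in lane
 [[ 0.001  1.    -0.001]
 [-0.    -0.001 -1.   ]
 [-1.     0.001  0.   ]]
(0, -36, 14) shift [ 0.4 -0.1 -7.1]
jaws lane x 1 [-0.1  0.  -0.1]
jaws lane x -1 [ 1.799e+02 -1.000e-01 -0.000e+00]
jaws lane y 1 [-90.1   0.1  -0. ]
jaws lane y -1 [89.9 -0.  -0.1]
```

View pics/z8.png

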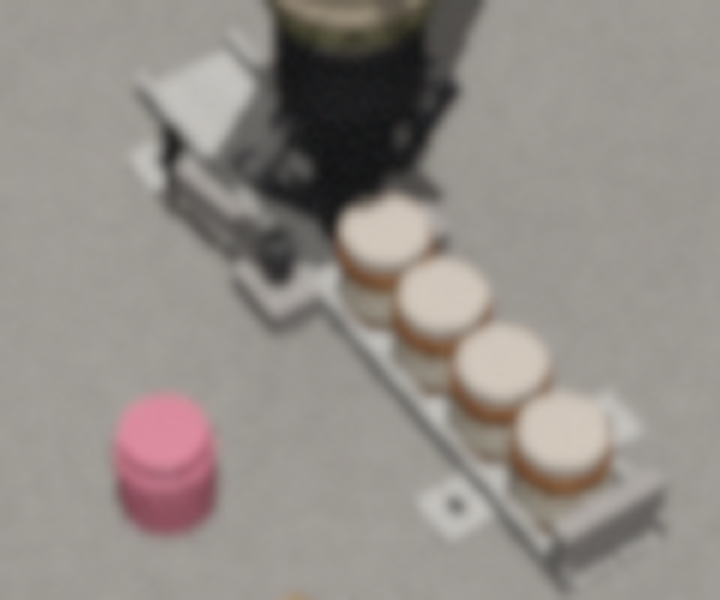

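View pics/z9.png

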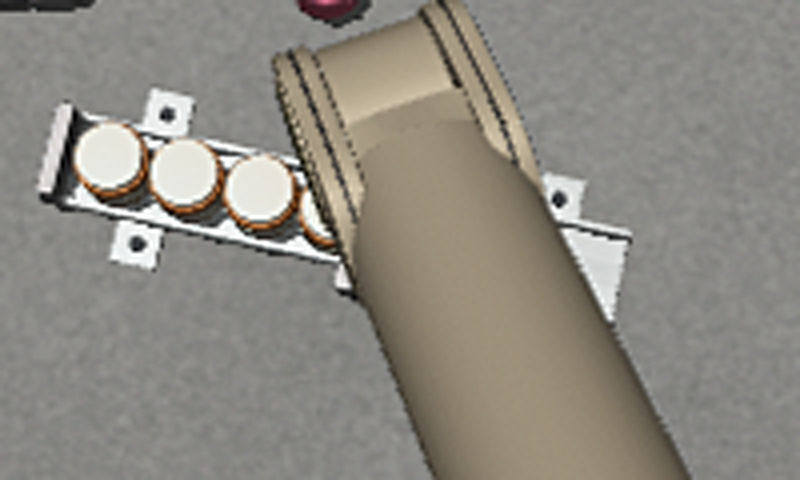

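Call:
{"method": "send_rows", "body": {
  "steps": [
    {"gripper": 0,"tx": 0,"ty": 0,"tz": -1.5,"wx": 0,"wy": 0,"wz": 0},
    {"gripper": 0,"tx": 0,"ty": 0,"tz": -3,"wx": 0,"wy": 0,"wz": 0},
    {"gripper": 0,"tx": 0,"ty": 0,"tz": -4,"wx": 0,"wy": 0,"wz": 0},
    {"gripper": 0,"tx": 0,"ty": 0,"tz": -5,"wx": 0,"wy": 0,"wz": 0},
    {"gripper": 0,"tx": 0,"ty": 0,"tz": -6,"wx": 0,"wy": 0,"wz": 0}
  ]
}}

```text
t: 6.3
tcp_pos: [559.7, 11.9, 14.3]
ee_rot: [1.38, 1.57, -0.42]
contact_force: [-0.4, -4.2, 2.7]
grip_width: 0.3
```

Call:
{"method": "send_rows", "body": {
  "steps": [
    {"gripper": 0,"tx": 0,"ty": 0,"tz": -1,"wx": 0,"wy": 0,"wz": 0},
    {"gripper": 0,"tx": 0,"ty": 0,"tz": -2,"wx": 0,"wy": 0,"wz": 0}
  ]
}}

```text
t: 6.5
tcp_pos: [560.0, 13.1, 14.3]
ee_rot: [0.608, 1.569, -1.192]
contact_force: [-3.4, -7.4, 5.0]
grip_width: 0.2
```

Call:
{"method": "send_rows", "body": {
  "steps": [
    {"gripper": 0,"tx": 0,"ty": 0,"tz": -1,"wx": 0,"wy": 0,"wz": 0},
    {"gripper": 0,"tx": 0,"ty": 0,"tz": -2,"wx": 0,"wy": 0,"wz": 0}
  ]
}}

```text
t: 6.7
tcp_pos: [560.1, 13.2, 14.3]
ee_rot: [0.098, 1.567, -1.704]
contact_force: [-5.0, -12.7, 8.1]
grip_width: -0.0
```

Call:
{"method": "send_rows", "body": {
  "steps": [
    {"gripper": 0,"tx": 0,"ty": 0,"tz": -2,"wx": 0,"wy": 0,"wz": 0},
    {"gripper": 0,"tx": 0,"ty": 0,"tz": -3,"wx": 0,"wy": 0,"wz": 0},
    {"gripper": 0,"tx": 0,"ty": 0,"tz": -3,"wx": 0,"wy": 0,"wz": 0}
  ]
}}

```text
t: 7.0
tcp_pos: [560.1, 13.2, 14.3]
ee_rot: [-0.078, 1.563, -1.882]
contact_force: [-6.0, -12.6, 9.0]
grip_width: -0.1
```

Run:
```python
from h import *
plan((0,-60,14))
c=ctrl.camera("scene"); crop(c,230,170,350,270,6,"pics/z10.png")
c=ctrl.camera("top"); crop(c,200,180,400,300,4,"pics/z11.png")
```

```text
t 7.0 tcp [560.1  13.2  14.3] lane [  0.2 -35.7  14.3] F lane [ -3.  -13.6   9. ] grip -0.12354298985614584
R in lane
 [[-0.001  1.    -0.005]
 [-0.008 -0.005 -1.   ]
 [-1.    -0.001  0.008]]
(0, -60, 14) shift [ 0.5 -0.1 24.3]
jaws lane x 1 [-0.3  0.5  0. ]
jaws lane x -1 [ 1.797e+02  1.000e-01 -7.000e-01]
jaws lane y 1 [-90.3   0.3   0.4]
jaws lane y -1 [89.7  0.4 -0.3]
```

View pics/z10.png

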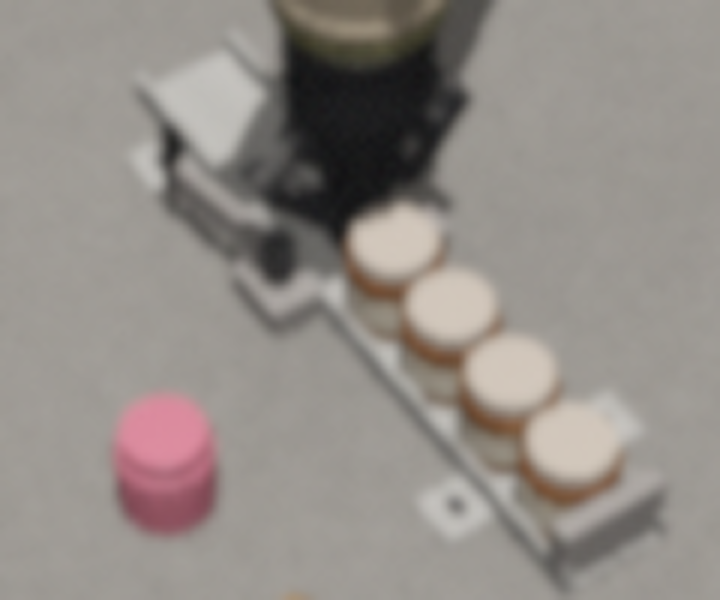

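View pics/z11.png

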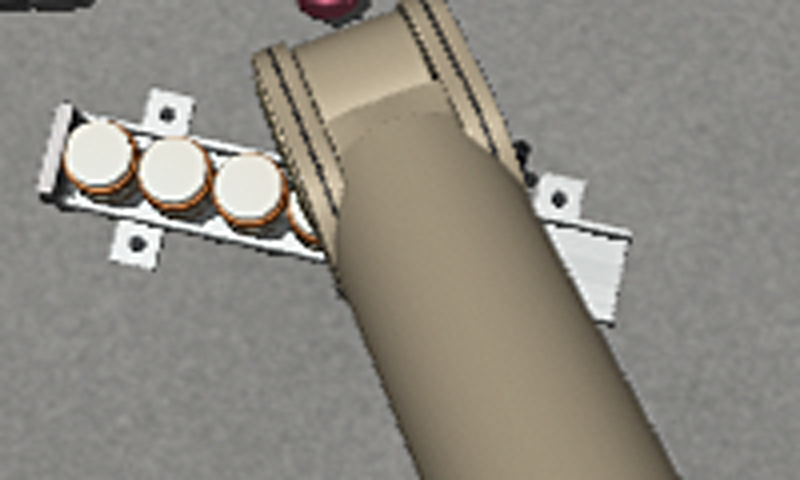

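The row has stalled against the stop: the TCP no longer advances and the force is about 14 N, against 4–5 N while sliding. I'll back straight off and then lift clear.

Call:
{"method": "send_rows", "body": {
  "steps": [
    {"gripper": 0,"tx": 0,"ty": 0,"tz": 2,"wx": 0,"wy": 0,"wz": 0},
    {"gripper": 0,"tx": 0,"ty": 0,"tz": 6,"wx": 0,"wy": 0.5,"wz": 0},
    {"gripper": 0,"tx": 0,"ty": 0,"tz": 20,"wx": 0,"wy": 0.5,"wz": 0},
    {"gripper": 0,"tx": 0,"ty": 0,"tz": 45,"wx": 0,"wy": 0.5,"wz": 0},
    {"gripper": 0,"tx": -5,"ty": 0,"tz": 70,"wx": 0,"wy": 0.5,"wz": 0},
    {"gripper": 0,"tx": -40,"ty": 0,"tz": 80,"wx": 0,"wy": 0.5,"wz": 0},
    {"gripper": 0,"tx": -80,"ty": 20,"tz": 85,"wx": 0,"wy": 0.5,"wz": 0},
    {"gripper": 0,"tx": -100,"ty": 60,"tz": 100,"wx": 0,"wy": 0.5,"wz": 0},
    {"gripper": 0,"tx": -100,"ty": 100,"tz": 140,"wx": 0,"wy": 0.5,"wz": 0},
    {"gripper": 0,"tx": -100,"ty": 100,"tz": 140,"wx": 0,"wy": 0.5,"wz": 0}
  ]
}}

```text
t: 8.1
tcp_pos: [626.9, -152.6, 115.5]
ee_rot: [1.058, 1.569, -0.752]
contact_force: [-0.2, -1.2, -0.2]
grip_width: 0.5
```

Run:
```python
from h import *
plan((90,-105,110),(90,-105,30))
c=ctrl.camera("top"); crop(c,200,180,400,300,4,"pics/z12.png")
big=cv2.resize(c["color"][195:270,200:365],None,fx=8,fy=8,interpolation=cv2.INTER_CUBIC)
g=cv2.cvtColor(big,cv2.COLOR_RGB2GRAY)
ci=cv2.HoughCircles(g,cv2.HOUGH_GRADIENT,1,100,param1=120,param2=15,minRadius=60,maxRadius=85)
for x,y,r in sorted(ci[0].tolist()): 
    u,v=(x+.5)/8-.5+200,(y+.5)/8-.5+195; print("circ",round(u,1),round(v,1),lane(ray(c,u,v,55)).round(1))
c=ctrl.camera("scene"); crop(c,210,130,350,265,4.4,"pics/z13.png")
```

```text
t 8.1 tcp [ 626.9 -152.6  115.5] lane [ 102.7 -182.1  115.5] F lane [ 0.1 -1.2 -0.2] grip 0.45408151726208096
R in lane
 [[ 0.002  1.    -0.012]
 [-0.001 -0.012 -1.   ]
 [-1.     0.002  0.001]]
(90, -105, 110) shift [  5.4 -13.6 -77. ]
(90, -105, 30) shift [ 85.4 -13.8 -77.1]
jaws lane x 1 [-0.7  0.1 -0.1]
jaws lane x -1 [ 1.793e+02 -2.000e-01 -1.000e-01]
jaws lane y 1 [-90.7   0.1  -0. ]
jaws lane y -1 [89.3 -0.  -0.1]
circ 223.9 216.8 [  4.1 152.3  55. ]
circ 242.8 221.5 [  2.3 101.6  55. ]
circ 262.1 225.9 [ 1.6 50.1 55. ]
circ 280.8 230.2 [ 0.6  0.6 55. ]
circ 297.4 216.2 [ 45.6 -33.5  55. ]
```

View pics/z12.png

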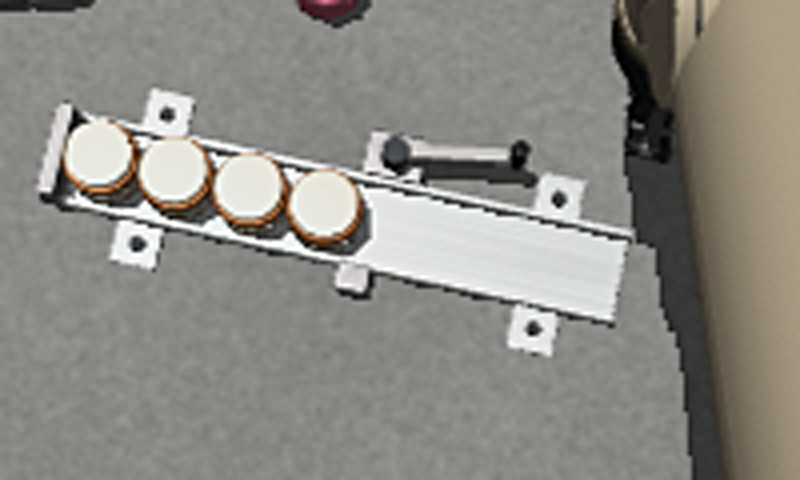

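View pics/z13.png

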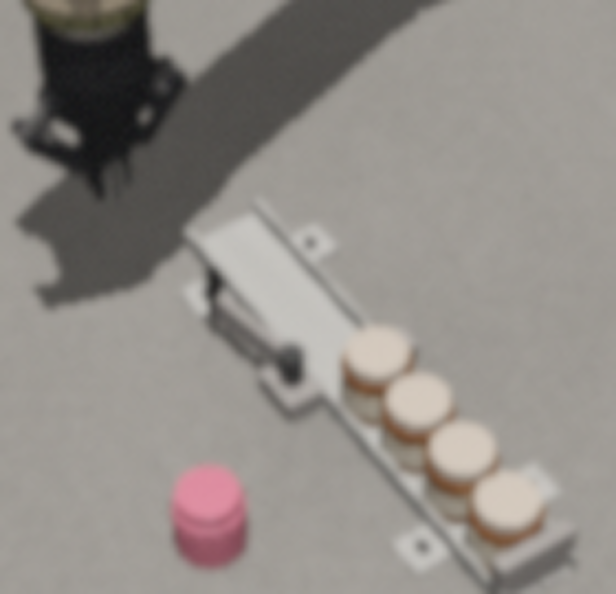

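The row stands home, with caps at lane y ≈ 152, 102, 50 and 1 (±2 mm) and all upright. The gate is at about 1.76 rad. I'll bring the fingers down on the far side of the gate bar.

Call:
{"method": "send_rows", "body": {
  "steps": [
    {"gripper": 0,"tx": 0,"ty": -5,"tz": -40,"wx": -0.7,"wy": 0,"wz": 0},
    {"gripper": 0,"tx": 0,"ty": -9,"tz": -82,"wx": -0.7,"wy": 0,"wz": 0},
    {"gripper": 0,"tx": 20,"ty": -10,"tz": -82,"wx": -0.7,"wy": 0,"wz": 0},
    {"gripper": 0,"tx": 55,"ty": -10,"tz": -82,"wx": -0.7,"wy": 0,"wz": 0},
    {"gripper": 0,"tx": 76,"ty": -10,"tz": -82,"wx": -0.7,"wy": 0,"wz": 0},
    {"gripper": 0,"tx": 83,"ty": -10,"tz": -82,"wx": -0.7,"wy": 0,"wz": 0},
    {"gripper": 0,"tx": 83,"ty": -10,"tz": -82,"wx": -0.7,"wy": 0,"wz": 0}
  ]
}}

```text
t: 8.9
tcp_pos: [633.6, -64.8, 31.0]
ee_rot: [-2.051, 1.567, 2.438]
contact_force: [0.6, -0.2, 0.5]
grip_width: -0.1
```

Run:
```python
from h import *
T=[]
for th in(1.9,1.76,1.6,1.45,1.3,1.15,1,.85,.7,.55,.4,.3,.2,.1,0):
    T.append((round(45-55*np.cos(th)+15*np.sin(th),1),round(-37-55*np.sin(th)-15*np.cos(th),1),32))
plan(*T)
c=ctrl.camera("scene"); crop(c,210,130,350,265,4.4,"pics/z14.png")
```

```text
t 8.9 tcp [633.6 -64.8  31. ] lane [ 89.4 -95.1  31. ] F lane [ 0.6 -0.1  0.5] grip -0.09493386646486912
R in lane
 [[-0.003  1.     0.005]
 [ 0.002  0.005 -1.   ]
 [-1.    -0.003 -0.002]]
(np.float64(77.0), np.float64(-84.2), 32) shift [ -0.9 -12.3 -10.9]
(np.float64(70.1), np.float64(-88.2), 32) shift [ -0.9 -19.2  -7. ]
(np.float64(61.6), np.float64(-91.5), 32) shift [ -0.9 -27.7  -3.7]
(np.float64(53.3), np.float64(-93.4), 32) shift [ -0.9 -36.   -1.8]
(np.float64(44.7), np.float64(-94.0), 32) shift [ -0.8 -44.7  -1.3]
(np.float64(36.2), np.float64(-93.3), 32) shift [ -0.8 -53.1  -2. ]
(np.float64(27.9), np.float64(-91.4), 32) shift [ -0.8 -61.4  -4. ]
(np.float64(20.0), np.float64(-88.2), 32) shift [ -0.8 -69.3  -7.2]
(np.float64(12.6), np.float64(-83.9), 32) shift [ -0.7 -76.7 -11.6]
(np.float64(6.0), np.float64(-78.5), 32) shift [ -0.7 -83.3 -17. ]
(np.float64(0.2), np.float64(-72.2), 32) shift [ -0.7 -89.  -23.3]
(np.float64(-3.1), np.float64(-67.6), 32) shift [ -0.7 -92.3 -27.9]
(np.float64(-5.9), np.float64(-62.6), 32) shift [ -0.6 -95.1 -32.9]
(np.float64(-8.2), np.float64(-57.4), 32) shift [ -0.6 -97.4 -38.2]
(np.float64(-10.0), np.float64(-52.0), 32) shift [ -0.6 -99.1 -43.6]
jaws lane x 1 [ 0.3 -0.1  0.2]
jaws lane x -1 [-1.797e+02 -3.000e-01 -1.000e-01]
jaws lane y 1 [-89.7  -0.2   0.1]
jaws lane y -1 [90.3  0.1  0.2]
```

View pics/z14.png

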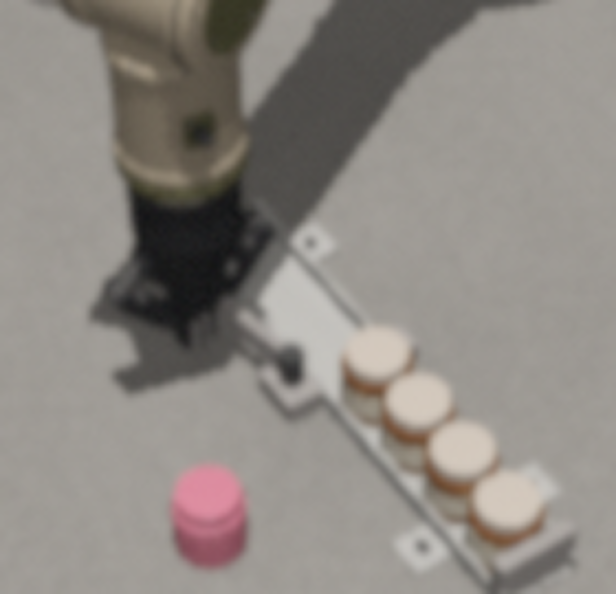

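The fingers at about (185,340) in the crop are on the far side of the gate bar, with no contact. I'll start the arc.

Call:
{"method": "send_rows", "body": {
  "steps": [
    {"gripper": 0,"tx": -1,"ty": -6,"tz": -4,"wx": 0,"wy": 0,"wz": 0},
    {"gripper": 0,"tx": -1,"ty": -12,"tz": -7,"wx": 0,"wy": 0,"wz": 0},
    {"gripper": 0,"tx": -1,"ty": -17,"tz": -7,"wx": 0,"wy": 0,"wz": 0},
    {"gripper": 0,"tx": -1,"ty": -22,"tz": -6,"wx": 0,"wy": 0,"wz": 0},
    {"gripper": 0,"tx": -1,"ty": -27,"tz": -4,"wx": 0,"wy": 0,"wz": 0},
    {"gripper": 0,"tx": -1,"ty": -32,"tz": -3,"wx": 0,"wy": 0,"wz": 0},
    {"gripper": 0,"tx": -1,"ty": -36,"tz": -2,"wx": 0,"wy": 0,"wz": 0},
    {"gripper": 0,"tx": -1,"ty": -41,"tz": -1.5,"wx": 0,"wy": 0,"wz": 0},
    {"gripper": 0,"tx": -1,"ty": -45,"tz": -1.3,"wx": 0,"wy": 0,"wz": 0},
    {"gripper": 0,"tx": -1,"ty": -49,"tz": -1.5,"wx": 0,"wy": 0,"wz": 0},
    {"gripper": 0,"tx": -1,"ty": -53,"tz": -2,"wx": 0,"wy": 0,"wz": 0},
    {"gripper": 0,"tx": -1,"ty": -57,"tz": -3,"wx": 0,"wy": 0,"wz": 0},
    {"gripper": 0,"tx": -1,"ty": -61,"tz": -4,"wx": 0,"wy": 0,"wz": 0}
  ]
}}

```text
t: 10.25
tcp_pos: [575.6, -47.5, 33.3]
ee_rot: [-2.539, 1.569, 1.95]
contact_force: [1.8, 0.4, 0.7]
grip_width: -0.5
```

Run:
```python
from h import *
plan((20,-88.2,32),(12.6,-83.9,32),(6,-78.5,32),(.2,-72.2,32),(-5.9,-62.6,32),(-10,-52,32))
c=ctrl.camera("scene"); crop(c,210,130,350,265,4.4,"pics/z15.png")
```

```text
t 10.25 tcp [575.6 -47.5  33.3] lane [ 29.  -91.3  33.3] F lane [1.6 0.8 0.7] grip -0.4965479877630805
R in lane
 [[-0.001  1.     0.005]
 [ 0.002  0.005 -1.   ]
 [-1.    -0.001 -0.002]]
(20, -88.2, 32) shift [ 1.3 -8.9 -3.1]
(12.6, -83.9, 32) shift [  1.3 -16.3  -7.5]
(6, -78.5, 32) shift [  1.4 -22.9 -12.9]
(0.2, -72.2, 32) shift [  1.4 -28.7 -19.2]
(-5.9, -62.6, 32) shift [  1.4 -34.7 -28.8]
(-10, -52, 32) shift [  1.4 -38.8 -39.5]
jaws lane x 1 [ 0.3 -0.1  0.1]
jaws lane x -1 [-1.797e+02 -1.000e-01 -1.000e-01]
jaws lane y 1 [-89.7  -0.1  -0. ]
jaws lane y -1 [90.3 -0.   0.1]
```

View pics/z15.png

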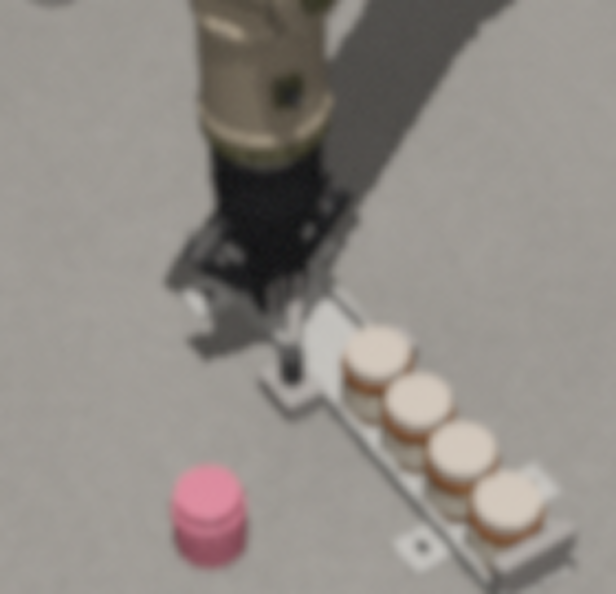

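The gate is following, at about 1 rad with roughly 1.8 N of contact. I'll continue the arc to just before shut.

Call:
{"method": "send_rows", "body": {
  "steps": [
    {"gripper": 0,"tx": 1,"ty": -4.5,"tz": -1.5,"wx": 0,"wy": 0,"wz": 0},
    {"gripper": 0,"tx": 1,"ty": -9,"tz": -3,"wx": 0,"wy": 0,"wz": 0},
    {"gripper": 0,"tx": 1,"ty": -13,"tz": -5,"wx": 0,"wy": 0,"wz": 0},
    {"gripper": 0,"tx": 1,"ty": -16,"tz": -7.5,"wx": 0,"wy": 0,"wz": 0},
    {"gripper": 0,"tx": 1,"ty": -20,"tz": -10,"wx": 0,"wy": 0,"wz": 0},
    {"gripper": 0,"tx": 1,"ty": -23,"tz": -13,"wx": 0,"wy": 0,"wz": 0},
    {"gripper": 0,"tx": 1,"ty": -26,"tz": -16,"wx": 0,"wy": 0,"wz": 0},
    {"gripper": 0,"tx": 1,"ty": -28.5,"tz": -19,"wx": 0,"wy": 0,"wz": 0},
    {"gripper": 0,"tx": 1,"ty": -31,"tz": -22,"wx": 0,"wy": 0,"wz": 0},
    {"gripper": 0,"tx": 1,"ty": -33,"tz": -25.5,"wx": 0,"wy": 0,"wz": 0},
    {"gripper": 0,"tx": 1,"ty": -35,"tz": -29,"wx": 0,"wy": 0,"wz": 0},
    {"gripper": 0,"tx": 1,"ty": -36.5,"tz": -32,"wx": 0,"wy": 0,"wz": 0},
    {"gripper": 0,"tx": 1,"ty": -38,"tz": -35,"wx": 0,"wy": 0,"wz": 0}
  ]
}}

```text
t: 11.6
tcp_pos: [545.6, -4.2, 32.4]
ee_rot: [-2.322, 1.568, 2.168]
contact_force: [0.2, -1.5, -0.5]
grip_width: 0.0
```

Run:
```python
from h import *
plan((-10,-52,32))
c=ctrl.camera("scene"); crop(c,210,130,350,265,4.4,"pics/z16.png")
```

```text
t 11.6 tcp [545.6  -4.2  32.4] lane [-10.  -55.9  32.4] F lane [ 0.6 -1.4 -0.5] grip 0.04157084407563521
R in lane
 [[-0.002  1.     0.005]
 [ 0.002  0.005 -1.   ]
 [-1.    -0.002 -0.002]]
(-10, -52, 32) shift [ 0.4  0.  -3.9]
jaws lane x 1 [ 0.3 -0.1  0.1]
jaws lane x -1 [-1.797e+02 -2.000e-01 -1.000e-01]
jaws lane y 1 [-89.7  -0.2   0. ]
jaws lane y -1 [90.3  0.   0.2]
```

View pics/z16.png

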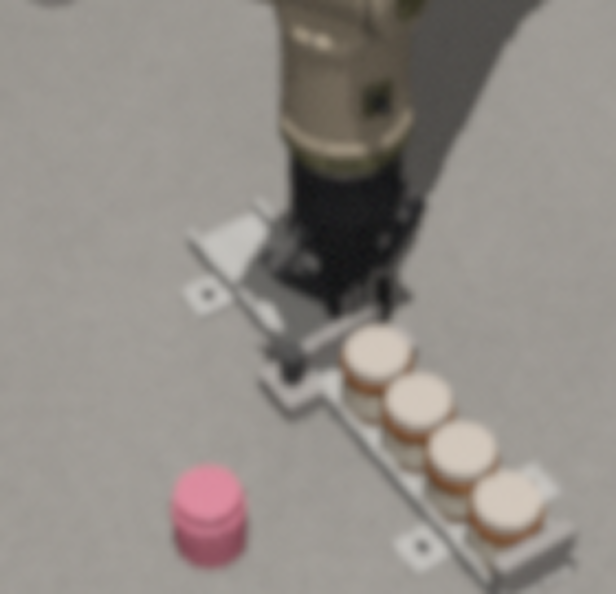

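Call:
{"method": "send_rows", "body": {
  "steps": [
    {"gripper": 0,"tx": 0,"ty": 0,"tz": -1,"wx": 0,"wy": 0,"wz": 0},
    {"gripper": 0,"tx": 0,"ty": 0,"tz": -2,"wx": 0,"wy": 0,"wz": 0},
    {"gripper": 0,"tx": 0,"ty": 0,"tz": -3,"wx": 0,"wy": 0,"wz": 0},
    {"gripper": 0,"tx": 0,"ty": 0,"tz": -4,"wx": 0,"wy": 0,"wz": 0}
  ]
}}

```text
t: 12.05
tcp_pos: [546.1, -0.2, 32.3]
ee_rot: [-1.953, 1.568, 2.537]
contact_force: [-2.7, -4.1, 3.1]
grip_width: -0.0
```

Call:
{"method": "send_rows", "body": {
  "steps": [
    {"gripper": 0,"tx": 0,"ty": 0,"tz": -1,"wx": 0,"wy": 0,"wz": 0},
    {"gripper": 0,"tx": 0,"ty": 0,"tz": -2,"wx": 0,"wy": 0,"wz": 0}
  ]
}}

```text
t: 12.25
tcp_pos: [546.1, -0.1, 32.2]
ee_rot: [-1.128, 1.567, -2.923]
contact_force: [-4.4, -9.7, 5.5]
grip_width: -0.2
```

Call:
{"method": "send_rows", "body": {
  "steps": [
    {"gripper": 0,"tx": 0,"ty": 0,"tz": -2,"wx": 0,"wy": 0,"wz": 0},
    {"gripper": 0,"tx": 0,"ty": 0,"tz": -3,"wx": 0,"wy": 0,"wz": 0},
    {"gripper": 0,"tx": 0,"ty": 0,"tz": -3,"wx": 0,"wy": 0,"wz": 0}
  ]
}}

```text
t: 12.55
tcp_pos: [546.1, -0.1, 32.2]
ee_rot: [-0.667, 1.564, -2.464]
contact_force: [-6.1, -9.8, 6.6]
grip_width: 0.1
```

Call:
{"method": "send_rows", "body": {
  "steps": [
    {"gripper": 0,"tx": 0,"ty": 0,"tz": 3,"wx": 0,"wy": 0,"wz": 0},
    {"gripper": 0,"tx": 0,"ty": 0,"tz": 12,"wx": 0,"wy": 0,"wz": 0},
    {"gripper": 0,"tx": 0,"ty": 0,"tz": 40,"wx": 0,"wy": 0,"wz": 0},
    {"gripper": 0,"tx": -30,"ty": 0,"tz": 60,"wx": 0,"wy": 0,"wz": 0},
    {"gripper": 0,"tx": -75,"ty": 0,"tz": 80,"wx": 0,"wy": 0,"wz": 0},
    {"gripper": 0,"tx": -115,"ty": 0,"tz": 110,"wx": 0,"wy": 0,"wz": 0},
    {"gripper": 0,"tx": -130,"ty": 0,"tz": 150,"wx": 0,"wy": 0,"wz": 0},
    {"gripper": 0,"tx": -130,"ty": 0,"tz": 190,"wx": 0,"wy": 0,"wz": 0},
    {"gripper": 0,"tx": -130,"ty": 0,"tz": 190,"wx": 0,"wy": 0,"wz": 0}
  ]
}}

```text
t: 13.45
tcp_pos: [502.5, -191.3, 163.6]
ee_rot: [-0.393, 1.562, -2.198]
contact_force: [0.4, 0.4, -0.4]
grip_width: -0.1
```

Run:
```python
from h import *
st()
c=ctrl.camera("top"); crop(c,200,180,400,300,4,"pics/z17.png")
big=cv2.resize(c["color"][195:270,200:365],None,fx=8,fy=8,interpolation=cv2.INTER_CUBIC)
g=cv2.cvtColor(big,cv2.COLOR_RGB2GRAY)
ci=cv2.HoughCircles(g,cv2.HOUGH_GRADIENT,1,100,param1=120,param2=15,minRadius=60,maxRadius=85)
for x,y,r in sorted(ci[0].tolist()): 
    u,v=(x+.5)/8-.5+200,(y+.5)/8-.5+195; print("circ",round(u,1),round(v,1),lane(ray(c,u,v,55)).round(1))
for p in((45,-37,50.5),(-35,-37,70)): u=proj(c,w(p)); print("expect in crop",((u-[200,180]+.5)*4-.5).round())
cv2.imwrite("pics/full.png",cv2.cvtColor(c["color"],cv2.COLOR_RGB2BGR))
c=ctrl.camera("scene"); crop(c,210,130,350,265,4.4,"pics/z18.png")
```

```text
t 13.45 tcp [ 502.5 -191.3  163.6] lane [  -9.7 -247.9  163.6] F lane [ 0.3  0.4 -0.4] grip -0.08023644358934195
circ 223.5 235.6 [-44.1 141.5  55. ]
circ 224.6 218.4 [  0.4 149.4  55. ]
circ 237.5 204.9 [ 42.2 125.1  55. ]
circ 241.2 237.8 [-39.9  95.6  55. ]
circ 242.8 221.4 [  2.6 101.7  55. ]
circ 261.8 225.6 [ 2.1 51.2 55. ]
circ 280.9 230.2 [ 0.7  0.3 55. ]
circ 296.4 216.9 [ 43.4 -31.4  55. ]
expect in crop [396. 150.]
expect in crop [370. 265.]
```

View pics/z17.png

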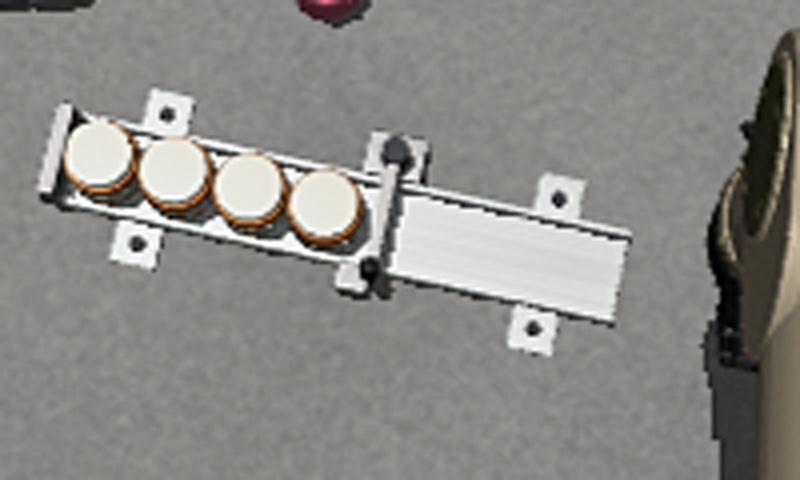

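View pics/z18.png

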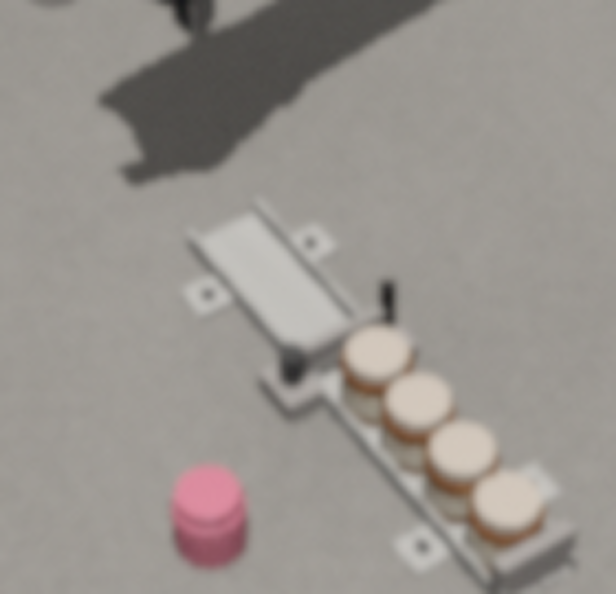

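View pics/full.png

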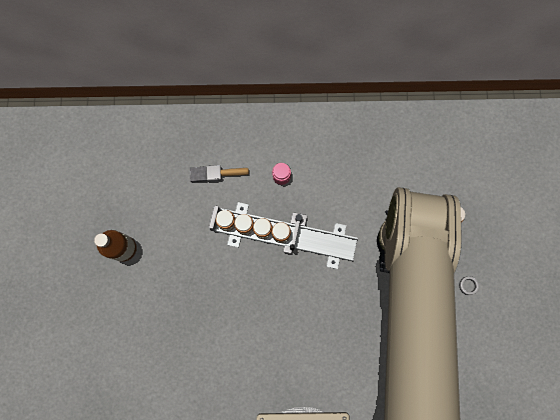

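The knob is at crop (370,267) against an expected (370,265), so the gate is shut. The four caps are at lane y ≈ 149, 102, 51 and 0. All bystanders in view stand as before (the spare jar is behind the arm), and the robot touches nothing.

```bash
python3 -c "
from workcell import ctrl
print(ctrl.hand_in())"
```

```text
the job is handed in; nothing more can be done
None
```

The row is home against the end stop and the gate is shut behind it; I handed the job in at about 13.5 s of the 48 s allowed. I pushed jar 4 from behind with closed fingers, with the tips 14 mm above the bench. The row slid at about 4–5 N and stalled against the stop at about 14 N. I then swept the gate through its arc until it stopped hard, pressing with about 13 N (9.8 N in world y, the rest in x and z).

**Row:** the caps measured lane y ≈ 149, 102, 51 and 0 mm, against home positions of 150, 100, 50 and 0. All four jars are upright. The spacing scatters by ±2 mm, which is the limit of the picture and calibration, so the pictures alone do not prove there are no gaps. The stall against the stop is the better evidence for that.

**Gate:** the knob lies within about 1 mm of where it should be when shut.

**Bystanders:** the bottle, brush, collar and pink decoy look unmoved. The spare jar was mostly hidden behind the arm in the last top picture, but the arm never came low near it.

**Hiccup:** one move call was refused for leaving fields out, and nothing moved because of it.

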